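# Load the pie warmer and hold its spring-return dial at the third click

## Robot

A 7-joint arm with a two-finger parallel gripper is mounted at the origin on the work surface. World frame = base frame: x ahead of the robot, y to its left, z up, the work surface at z = 0. Lengths are in m, angles in rad, forces in N, time in s.
With the tool pointing down it reaches from about 0.4 to 0.925 m from the base axis. Payload 4.1 kg.
Tool frame: the origin (TCP) lies at the very end of the fingers, on their centre line; the grasp point (between the pads) lies 19 mm behind it; z points along the fingers, y is the line along which they close (so a half turn about z gives the same grasp; the last joint's range is limited). The gripper opens to 85 mm and grips with 20 to 120 N. Pads are 22 mm wide; open, the fingers measure 114 mm over their backs; the gripper's body (76 mm by 85 mm) begins 54 mm behind the grasp point. The pads swing forward as they close: fully open they stand 13 mm farther back than shut.
Start: joints at [1.084, 0.398, 0.045, 1.537, -0.019, 1.207, -0.051], TCP at [0.246, -0.602, 0.231] pointing down, gripper open.
Joint ranges: [-2.82, 2.82], [-0.49, 2.23], [-1.37, 1.46], [0, 2.46], [-1.36, 4.5], [0.23, 2], [-2.94, 2.94]. Speed limits (rad/s): [2.57, 2.57, 3.14, 3.14, 3.14, 3.14, 3.14].

## Interface

Orientations are given as a unit quaternion [x, y, z, w].
In Python, from workcell import ctrl gives the robot as it stands. The module is installed in compiled form; this text tells all that it offers.
- The arm moves only by the shell command python3 -m handwheel 'ROWS'. ROWS is JSON, a list of rows, each a list of 3 entries, a list of its own where there are three numbers: the shift along the tool's x, y, z in mm, then the turn, a rotation vector about the tool's x, y, z in rad, then the closure in counts, from 0 (fully open) to 255 (shut). In form: [[[tx, ty, tz], [ax, ay, az], grip], ...]. A call has 1 to 20 rows; each row shifts and turns the commanded pose from where the row before left it, along the tool's axes as they then stand; what a row does not reach is not made up. A row lasts 1/12 s, in which the tool goes at most 41.7 mm and 7.16 degrees, less where a joint would pass 70% of its speed; a pose out of reach is approached as far as the arm can. A call is refused whole if a number of a shift passes 41.7 or a number of a turn 0.125, either way. A call with a gripper value outside its range is refused whole. The fingers move at their own pace and stop on an object; the grip force is fixed at half the most. Time passes only in rows, so rows that do not move let the fingers close. It gives the time, the measured TCP pose, the force, the opening and the grip force at its end, in the units of the state.
- ctrl.get_obs(): the state, without advancing time (a new reading comes with each control period).
- ctrl.read_camera(name): name is "side" or "top"; returns (picture, depth): 480x640x3 uint8, blue, green, red; 480x640 float32, m along the optical axis (not along the pixel's ray), 0 where there is no reading.
- ctrl.camera_model(name): a dict with "vfov" (degrees; the focal length in pixels is half the picture's height over the tangent of half this angle, whatever the lens; pixels are square), "cx", "cy" (the principal point, pixels), "k1" (the pictures are not rectified: a ray, as slopes to the right and down, at radius r is drawn at 1 + k1 r^2 times it, then the intrinsics apply), "world_from_camera" (4x4, takes a point from camera to world coordinates). Camera axes: x right, y down, z forward; pixel columns grow to the right and rows downward; lengths in m; the calibration is good to about 2 mm. A picture is of the moment at which its call begins. camera_model takes no time and is no camera call.
- ctrl.job_done(): hands the job in; it is judged then, once.
The state is a dict: "time": time; "joint_positions": joint angles; "qd": joint speeds; "tau": joint torques, N m; "tool_pos": TCP position; "tool_rot": TCP orientation; "contact_force": force on the tool from outside, world axes, zero at the start; "torque": the same for the moment, N m; "finger_gap": finger opening in m; "finger_force": force on a finger pad.
Only numpy, scipy, OpenCV 4.12 (cv2) and the standard library are available. Lean on these libraries where they do the work, as an engineer would, in place of code of your own. Each camera call takes 0.05 s, during which the arm holds its last target. There are 200 camera calls.

## Task

Take the small filled pie off the baking sheet (not the large pie, not the empty foil dish), set it down upright in the warmer's open drawer without dropping it, and slide the drawer fully shut. Then, with the fingers, press the spring-return dial on top of the warmer round past the first two clicks to the third mark, the one with three dots, and finish while still holding it there: it springs back if let go. Leave everything else where it is.

Things in the scene. Friction and masses are not known exactly. Their poses are not given: they have to be found in the camera images.
- small_pie: Loose small pie in a deep foil dish 36 mm tall, golden crust doming 5 mm above that, 60 to 130 g. The round rim is a straight band 56 mm across over the dish's top 12 mm (24 to 36 mm above its underside); below it tapers to 45 mm. Origin: centre of the underside, z up. It starts on the baking sheet, its place among the other pies changing.
- drawer_bay (a point): Point on the drawer's inner floor (22 mm above the table), midway between its side walls, 62 mm behind the inner face of its front: a good place for the pie. Moves with the drawer. Axes: -x the way the drawer opens, y along its front, z up. Inside the drawer is 192 mm wide and 216 mm long; its side walls rise 36 mm above the floor, its front 68 mm.
- drawer_front (a point): Middle of the upper outer edge of the steel drawer front, 90 mm above the table, on the outer face (the front is 12 mm thick, 232 mm wide, 72 mm tall, flat but for a small pull 14 mm above the table); same axes as drawer_bay: push along +x to shut.
- drawer (a joint): How far the drawer is open, m: 0 is fully shut, 0.14 fully open; it starts about 0.13 open. Slides with about 1.5 N of friction and stays where it is left.
- dial (a joint): Dial angle, rad: 0 at rest (bar mark), growing clockwise seen from above. Clicks at 0.4 (one dot), 0.8 (two dots) and 1.2 (three dots); end stop at 1.25. A spring always turns it back to 0: pushing the paddle takes about 2 to 8 N, with a bump to pass before each click, and about 6 N to hold at the third.
- dial_axis (a point): Middle of the dial on its vertical axis, at the top of its black hub (56 mm across), 17 mm above the warmer's top, so 117 mm above the table. Axes turn with the dial; z up.
- dial_paddle (a point): Middle of the top edge of the dial's upright black paddle, 142 mm above the table, 75 mm from the dial's axis. The paddle is a flat blade 10 mm thick, 36 mm tall, 40 mm long along the radius (55 to 95 mm from the axis), on a 12 mm wide arm from the hub. Pressed on, it sweeps on the robot's side of the dial from the robot's right to its left. The dots lie 109 mm from the axis.
- warmer: The pie warmer: a fixed steel box 280 mm deep (x), 260 mm wide (y), 100 mm high, the drawer in its face towards the robot (-x), the dial on its flat top. It may be turned some 12 degrees. Origin: centre of its footprint, on the table.
- sheet: The dark baking sheet, fixed, 340 mm (x) by 260 mm (y), floor 3 mm thick, rim 12 mm high. Origin: under its centre.
- large_pie: Bystander: loose large pie 100 mm across, 42 mm tall, on the baking sheet. Origin under its centre.
- empty_dish: Bystander: loose empty foil dish 56 mm across, 36 mm tall, on the baking sheet. Origin under its centre.
- knife: Bystander: paring knife 190 mm long lying flat on the table, 14 mm tall. Origin where blade meets handle.
- pastry_brush: Bystander: pastry brush lying on the table. Origin in its middle.
- cutter: Bystander: steel ring cutter 72 mm across, 35 mm tall. Origin under its centre.
- bowl: Bystander: steel bowl 120 mm across, 60 mm tall. Origin under its centre.
- shaker: Bystander: steel shaker 40 mm across, 75 mm tall, at the left edge of the warmer's top (seen from the robot). Origin under its centre.

How it is judged:
On the way, in this order (a step that is already met when the one before it is completed fails the run):
1. the small pie stands upright in the open drawer, let go (z of small_pie in the frame of drawer_bay between -0.006 and 0.006 m and y of small_pie in the frame of drawer_bay between -0.075 and 0.075 m and x of small_pie in the frame of drawer_bay between -0.04 and 0.14 m and angle between small_pie's own z axis and vertical below 0.15 rad and contact force between small_pie and the fingers below 0.05 N and value of joint drawer above 0.06 m), for 0.2 s.
2. the drawer is fully shut with the pie standing in it (z of small_pie in the frame of drawer_bay between -0.006 and 0.006 m and y of small_pie in the frame of drawer_bay between -0.075 and 0.075 m and x of small_pie in the frame of drawer_bay between -0.04 and 0.14 m and angle between small_pie's own z axis and vertical below 0.15 rad and contact force between small_pie and the fingers below 0.05 N and value of joint drawer below 0.006 m), for 0.2 s.
3. the dial is pressed to the third click by the fingers (value of joint dial above 1.1 rad and contact force between the fingers and dial above 1.5 N), for 0.2 s.
At the end, for the whole second after the job is handed in: The fingers are still pressing the dial (more than 1.5 N) and hold it at the third click (angle over 1.10 rad, the click being at 1.2), the drawer is shut to within 6 mm, the small pie stands in it upright (within 0.15 rad) and untouched by the fingers, and no bystander has moved more than 30 mm (all of step 2 and all of step 3 and distance of each of large_pie, empty_dish, knife, pastry_brush, cutter, bowl, shaker from where it was at the start of the episode below 0.03 m); the arm keeps its last pose, push and grip.
It fails at once if the small pie is dropped (falls freely, faster than 0.6 m/s) (contact force between small_pie and anything else below 0.01 N and linear speed of small_pie above 0.6 m/s).
It fails at once if the small pie is tipped over (angle between small_pie's own z axis and vertical above 0.8 rad).
It fails at once if a bystander is displaced by more than 30 mm (distance of any of large_pie, empty_dish, knife, pastry_brush, cutter, bowl, shaker from where it was at the start of the episode above 0.03 m).
It also fails if it takes over 70 s, if anything falls off the work surface, if the arm or the gripper's body presses on something with over 40 N, if the wrist force passes 120 N, or if a joint passes its speed limit or range.

## Working session

There is one attempt and no reset: what is moved stays moved. The work goes in short steps, Python scripts to look and compute and a shell command to move; the robot and the scene stay as the last step left them, time stands still between calls to the robot, and variables do not carry over. Pictures are saved under pics/ and viewed, at most 11 in all, crops included, and the job is handed in when it is done.

```bash
mkdir -p pics; cat > h.py <<'E'
import numpy as np, cv2
from workcell import ctrl
from scipy.spatial.transform import Rotation as R
def ray(m,u,v):
    f=240/np.tan(np.radians(m["vfov"])/2)
    K=np.array([[f,0,m["cx"]],[0,f,m["cy"]],[0,0,1.]])
    p=cv2.undistortPoints(np.array([[[u,v]]],float),K,np.array([m["k1"],0,0,0.]))[0,0]
    T=np.array(m["world_from_camera"]); return T[:3,3],T[:3,:3]@np.array([p[0],p[1],1.])
def onplane(m,u,v,z):
    o,d=ray(m,u,v); return o+d*(z-o[2])/d[2]
def at(m,u,v,dep):
    o,d=ray(m,u,v); return o+d*dep
E
python3 - <<'E'
from h import *
for n in("top","side"):
    a,d=ctrl.read_camera(n); cv2.imwrite(f"pics/{n}0.png",a); np.save(f"pics/{n}0.npy",d)
    print(n,ctrl.camera_model(n))
print(ctrl.get_obs())
E
```

```text
top {'vfov': 55.85941192316854, 'cx': 320.41191459172376, 'cy': 242.16820752088694, 'k1': -0.054260492089024566, 'world_from_camera': array([[-0.02563919, -0.99029469,  0.13659818,  0.41196083],
       [-0.99941683,  0.02847492,  0.018846  ,  0.07528916],
       [-0.02255272, -0.13603532, -0.99044726,  1.03710763],
       [ 0.        ,  0.        ,  0.        ,  1.        ]])}
side {'vfov': 45.215829232691675, 'cx': 318.8770665155841, 'cy': 243.9247372681527, 'k1': 0.024586526523170178, 'world_from_camera': array([[-0.70954468, -0.51821486,  0.47749314, -0.15682216],
       [-0.70436227,  0.54129679, -0.45920756,  0.75602056],
       [-0.02049732, -0.66215643, -0.74908526,  1.22000943],
       [ 0.        ,  0.        ,  0.        ,  1.        ]])}
{'time': 0.1, 'joint_positions': array([ 1.08404685,  0.39910183,  0.04502164,  1.53774038, -0.01868557,
        1.20693349, -0.05069892]), 'qd': array([-3.29747711e-05, -2.56128718e-03, -1.40780584e-03, -3.12925485e-03,
        2.23473367e-03,  1.32226526e-03, -1.33814763e-03]), 'tau': array([ 3.79108111e-03, -4.76263869e+01,  1.36987846e+00, -2.54952443e+01,
        1.18740363e-02,  5.01941060e-03,  1.32728013e-05]), 'tool_pos': array([ 0.2455791 , -0.60120376,  0.23038361]), 'tool_rot': array([ 9.81251985e-01,  1.92727181e-01, -2.32568178e-04, -8.49776915e-04]), 'contact_force': array([-0.50451823,  0.65106358,  0.66177202]), 'torque': array([ 0.0370827 , -0.03166063, -0.00073516]), 'finger_force': 0.0, 'finger_gap': 0.08533485190672212}
```

View pics/top0.png

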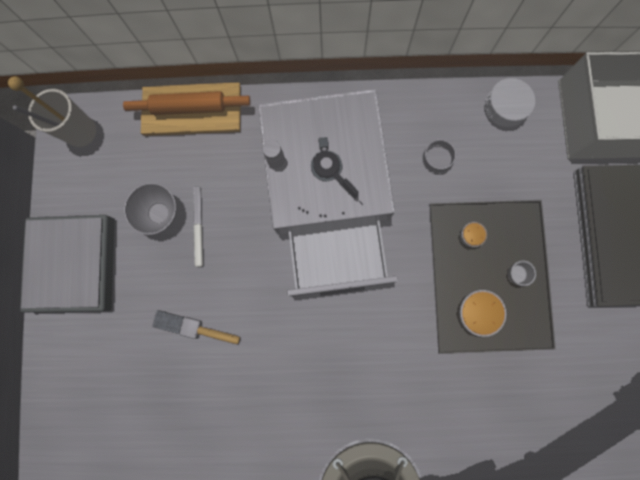

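View pics/side0.png

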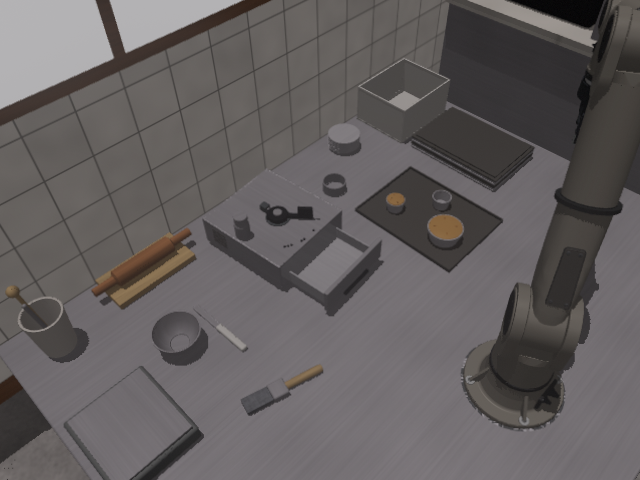

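Top view: small pie at (475,235), empty dish at (523,273), large pie at (483,313), dial hub at (326,165), paddle at (349,187), three dots at about (304,210), drawer front edge from (290,291) to (395,281).

```bash
python3 - <<'E'
from h import *
a=cv2.imread("pics/top0.png"); d=np.load("pics/top0.npy"); m=ctrl.camera_model("top")
b=cv2.imread("pics/side0.png"); ms=ctrl.camera_model("side")
def pies(im,m):
    hsv=cv2.cvtColor(im,cv2.COLOR_BGR2HSV)
    k=cv2.inRange(hsv,(8,120,80),(25,255,255))
    n,l,s,c=cv2.connectedComponentsWithStats(k)
    for i in range(1,n):
        if s[i,4]>80: print(s[i],c[i].round(1),onplane(m,*c[i],0.042).round(4))
pies(a,m);print();pies(b,ms)
g=cv2.cvtColor(a,cv2.COLOR_BGR2GRAY)
def P(n,u,v,z): print(n,onplane(m,u,v,z).round(4), at(m,u,v,d[int(v),int(u)]).round(4))
P("hub",326,164,.117);P("paddle",349,187,.142);P("dot3",304,210,.1);P("bar",361,203,.1)
P("frontL",290,291,.09);P("frontR",395,281,.09)
P("wfl",275,230,.1);P("wfr",392,213,.1);P("wbl",261,107,.1);P("wbr",375,92,.1)
P("dish",523,273,.036)
P("shaker",272,150,.175)
z=at(m,475,235,d[235,475]);print(z)
# tool from tool_rot
print(R.from_quat(ctrl.get_obs()["tool_rot"]).as_matrix().round(3))
cv2.imwrite("pics/z.png",cv2.resize(a[80:305,240:540],None,fx=2.6,fy=2.6,interpolation=cv2.INTER_CUBIC))
E
```

```text
[ 124   90  125   21 1769] [186.5 100.8] [0.8949 0.4017 0.042 ]
[464 224  21  21 356] [474.2 233.8] [ 0.5581 -0.2479  0.042 ]
[ 463  293   41   41 1331] [483.1 312.9] [ 0.384  -0.2553  0.042 ]

[388 193  16  12 145] [395.4 198.7] [ 0.5569 -0.2459  0.042 ]
[430 216  32  23 579] [445.4 226.7] [ 0.3848 -0.2551  0.042 ]
[ 92 229  98  65 987] [140.3 259. ] [0.9022 0.4037 0.042 ]
hub [0.7045 0.0768 0.117 ] [0.7027 0.0768 0.1228]
paddle [0.6467 0.0314 0.142 ] [0.6467 0.0314 0.1422]
dot3 [0.6108 0.126  0.1   ] [0.6111 0.1261 0.0987]
bar [0.6222 0.0052 0.1   ] [0.6222 0.0053 0.1002]
frontL [0.4416 0.1594 0.09  ] [0.4417 0.1597 0.0865]
frontR [ 0.4565 -0.06    0.09  ] [ 0.4566 -0.0605  0.0863]
wfl [0.5698 0.188  0.1   ] [0.5735 0.1906 0.0778]
wfr [ 0.5988 -0.0591  0.1   ] [ 0.6    -0.0599  0.0942]
wbl [0.845  0.2161 0.1   ] [0.845  0.2161 0.0999]
wbr [ 0.871  -0.0355  0.1   ] [ 0.8725 -0.0358  0.0968]
dish [ 0.4682 -0.3525  0.036 ] [ 0.4699 -0.365   0.0066]
shaker [0.7186 0.1832 0.175 ] [0.7183 0.1831 0.1758]
[ 0.55512629 -0.24888388  0.04387097]
[[ 0.926  0.378 -0.001]
 [ 0.378 -0.926  0.002]
 [-0.    -0.002 -1.   ]]
```

View pics/z.png

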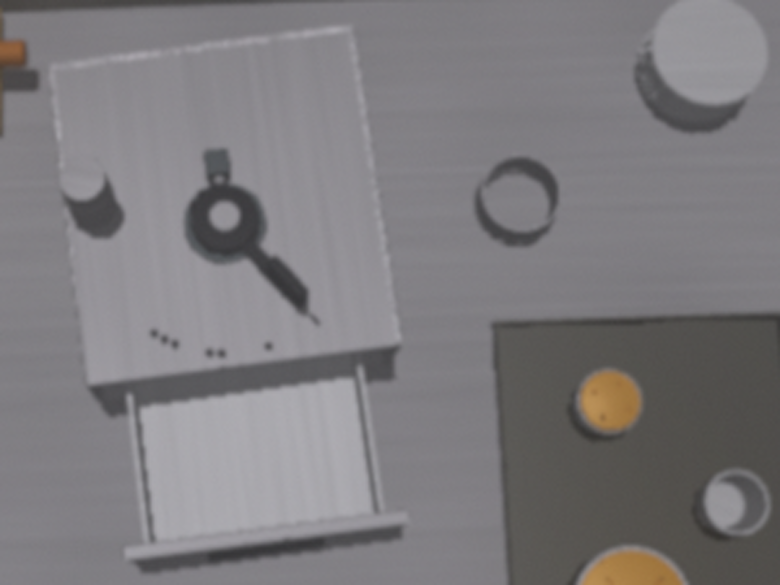

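Crop view: the drawer is open, with the paddle at lower right of the hub and the bar/dot marks along the warmer's front. The warmer's yaw is about 5.5°, and small_pie sits at about (0.557, -0.247). I'll move above the pie.

```bash
python3 -m handwheel '[[[0,0,0],[0,0,0.097],0],[[0,0,0],[0,0,0.097],0],[[0,0,0],[0,0,0.097],0],[[24,-23,6],[0,0,0],0],[[24,-23,6],[0,0,0],0],[[24,-23,6],[0,0,0],0],[[24,-23,6],[0,0,0],0],[[24,-23,6],[0,0,0],0],[[24,-23,6],[0,0,0],0],[[24,-23,6],[0,0,0],0],[[24,-23,6],[0,0,0],0],[[24,-23,6],[0,0,0],0],[[24,-23,6],[0,0,0],0],[[24,-23,6],[0,0,0],0],[[24,-23,6],[0,0,0],0],[[24,-23,6],[0,0,0],0],[[24,-23,6],[0,0,0],0],[[0,0,0],[0,0,0],0],[[0,0,0],[0,0,0],0]]'
cat >> h.py <<'E'
def go(x,y,z,yaw=5.5):
    o=ctrl.get_obs(); M=R.from_quat(o["tool_rot"]).as_matrix()
    print("t",o["time"],"pos",o["tool_pos"].round(4),"yaw",np.degrees(np.arctan2(M[1,0],M[0,0])).round(2),"z",M[:,2].round(3),"F",o["contact_force"].round(1),"gap",round(o["finger_gap"],4),o["finger_force"])
    print("tool mm",(M.T@(np.array([x,y,z])-o["tool_pos"])*1000).round(1))
E
python3 -c "
from h import *
go(.5575,-.247,.09)"
```

```text
time: 1.68
tool_pos: [0.5502, -0.2456, 0.1463]
tool_rot: [0.999, 0.051, -0.001, -0.001]
contact_force: [-0.5, -0.8, -0.4]
finger_gap: 0.0856
finger_force: 0.0
t 1.6833 pos [ 0.5502 -0.2456  0.1463] yaw 5.87 z [-0.001  0.002 -1.   ] F [-0.5 -0.8 -0.4] gap 0.0856 0.0
tool mm [ 7.2  2.3 56.3]
```

```bash
python3 -m handwheel '[[[7,2,25],[0,0,0],0],[[0,0,28],[0,0,0],0],[[0,0,28],[0,0,0],0],[[0,0,25],[0,0,0],0],[[0,0,20],[0,0,0],0],[[0,0,10],[0,0,0],0],[[0,0,0],[0,0,0],0],[[0,0,0],[0,0,0],0]]'
python3 - <<'E'
from h import *
go(.5575,-.247,.01)
a,d=ctrl.read_camera("side"); cv2.imwrite("pics/s1.png",cv2.resize(a[120:270,340:500],None,fx=4,fy=4))
E
```

```text
time: 2.35
tool_pos: [0.5559, -0.2511, 0.0115]
tool_rot: [0.999, 0.048, -0.0, 0.0]
contact_force: [-1.0, -0.7, 0.7]
finger_gap: 0.0854
finger_force: 0.0
t 2.35 pos [ 0.5559 -0.2511  0.0115] yaw 5.48 z [-0.    -0.001 -1.   ] F [-1.  -0.7  0.7] gap 0.0854 0.0
tool mm [ 2.  -3.9  1.5]
```

View pics/s1.png

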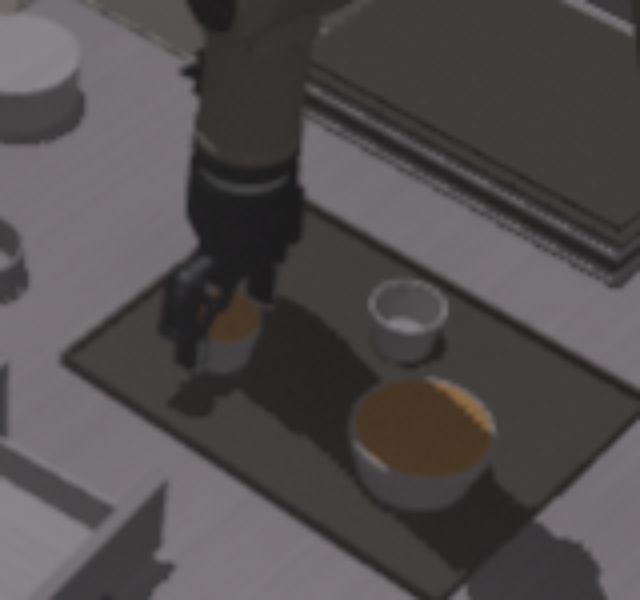

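The fingers straddle the pie at crop (230,320). I'll shift sideways a little, close, and lift slightly.

```bash
python3 -m handwheel '[[[2,-4,1],[0,0,0],0],[[0,0,0],[0,0,0],120],[[0,0,0],[0,0,0],200],[[0,0,0],[0,0,0],200],[[0,0,0],[0,0,0],200],[[0,0,0],[0,0,0],200],[[0,0,0],[0,0,0],200],[[0,0,0],[0,0,0],200],[[0,0,-5],[0,0,0],200],[[0,0,-10],[0,0,0],200],[[0,0,-10],[0,0,0],200],[[0,0,0],[0,0,0],200]]'
python3 - <<'E'
from h import *
go(.528,.058,.16)
a,d=ctrl.read_camera("side"); cv2.imwrite("pics/s2.png",cv2.resize(a[120:270,340:500],None,fx=4,fy=4))
E
```

```text
time: 3.4
tool_pos: [0.5596, -0.2466, 0.038]
tool_rot: [0.999, 0.048, 0.002, 0.001]
contact_force: [1.2, -0.0, 0.2]
finger_gap: 0.0542
finger_force: 63.2
t 3.4 pos [ 0.5596 -0.2466  0.038 ] yaw 5.55 z [ 0.004 -0.002 -1.   ] F [ 1.2 -0.   0.2] gap 0.0542 63.17497372627258
tool mm [  -1.5 -306.  -122.7]
```

View pics/s2.png

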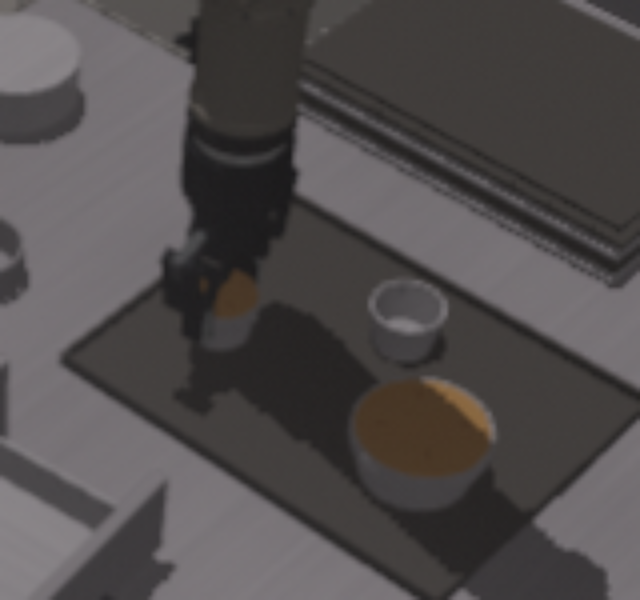

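The pie is gripped and lifted, hanging level at crop (228,310). Next I'll carry it over the drawer.

```bash
python3 -m handwheel '[[[0,0,-15],[0,0,0],200],[[0,0,-30],[0,0,0],200],[[0,0,-30],[0,0,0],200],[[0,0,-25],[0,0,0],200],[[0,-10,-10],[0,0,0],200],[[0,-20,0],[0,0,0],200],[[0,-30,0],[0,0,0],200],[[0,-32,0],[0,0,0],200],[[0,-32,0],[0,0,0],200],[[0,-32,0],[0,0,0],200],[[0,-32,0],[0,0,0],200],[[0,-32,0],[0,0,0],200],[[0,-32,0],[0,0,0],200],[[0,-28,0],[0,0,0],200],[[0,-18,0],[0,0,0],200],[[0,-8,0],[0,0,0],200],[[0,0,0],[0,0,0],200],[[0,0,0],[0,0,0],200]]'
python3 - <<'E'
from h import *
go(.528,.058,.035)
a,d=ctrl.read_camera("side"); cv2.imwrite("pics/s3.png",cv2.resize(a[140:320,230:430],None,fx=3.3,fy=3.3))
E
```

```text
time: 4.95
tool_pos: [0.5278, 0.0579, 0.1447]
tool_rot: [0.999, 0.048, -0.001, 0.001]
contact_force: [-0.1, 0.0, -1.0]
finger_gap: 0.0538
finger_force: 63.4
t 4.95 pos [0.5278 0.0579 0.1447] yaw 5.55 z [-0.001 -0.001 -1.   ] F [-0.1  0.  -1. ] gap 0.0538 63.38185429573059
tool mm [  0.3  -0.2 109.7]
```

View pics/s3.png

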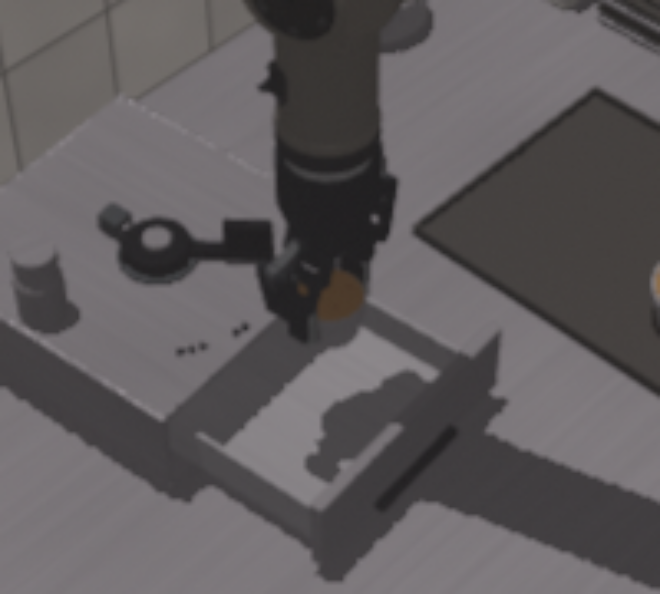

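The pie hangs over the middle of the open drawer. I'll lower it most of the way.

```bash
python3 -m handwheel '[[[0,0,15],[0,0,0],200],[[0,0,25],[0,0,0],200],[[0,0,25],[0,0,0],200],[[0,0,18],[0,0,0],200],[[0,0,12],[0,0,0],200],[[0,0,5],[0,0,0],200],[[0,0,0],[0,0,0],200],[[0,0,0],[0,0,0],200]]'; python3 -m handwheel '[[[0,0,3],[0,0,0],200],[[0,0,2],[0,0,0],200],[[0,0,0],[0,0,0],200]]'; python3 -m handwheel '[[[0,0,2],[0,0,0],200],[[0,0,0],[0,0,0],200]]'
```

```text
time: 5.67
tool_pos: [0.529, 0.0581, 0.0458]
tool_rot: [0.999, 0.048, 0.001, 0.0]
contact_force: [-1.0, 0.7, -0.4]
finger_gap: 0.0544
finger_force: 63.4
time: 5.92
tool_pos: [0.5286, 0.0587, 0.0407]
tool_rot: [0.999, 0.048, 0.0, 0.0]
contact_force: [0.4, 0.1, -1.3]
finger_gap: 0.0545
finger_force: 63.4
time: 6.08
tool_pos: [0.5283, 0.0587, 0.0383]
tool_rot: [0.999, 0.048, 0.0, 0.0]
contact_force: [-1.2, 0.3, -1.5]
finger_gap: 0.0541
finger_force: 63.4
```

```bash
for i in 1 2 3 4; do python3 -m handwheel '[[[0,0,2],[0,0,0],200],[[0,0,0],[0,0,0],200],[[0,0,0],[0,0,0],200]]' | egrep 'pos|contact'; done
```

```text
tool_pos: [0.5282, 0.0587, 0.0362]
contact_force: [0.4, 0.6, -1.8]
tool_pos: [0.5282, 0.0586, 0.0341]
contact_force: [0.5, -0.9, -0.5]
tool_pos: [0.5282, 0.0586, 0.0321]
contact_force: [-0.3, -0.2, -1.2]
tool_pos: [0.5291, 0.0588, 0.0309]
contact_force: [0.3, -0.4, 3.7]
```

Contact with the drawer floor. I'll open the gripper and lift away.

```bash
python3 -m handwheel '[[[0,0,0],[0,0,0],60],[[0,0,0],[0,0,0],20],[[0,0,0],[0,0,0],0],[[0,0,0],[0,0,0],0],[[0,0,0],[0,0,0],0],[[0,0,0],[0,0,0],0],[[0,0,-10],[0,0,0],0],[[0,0,-20],[0,0,0],0],[[0,0,-30],[0,0,0],0],[[0,0,-35],[0,0,0],0],[[0,0,-35],[0,0,0],0],[[0,0,-20],[0,0,0],0],[[-20,0,0],[0,0,0],255],[[-35,0,0],[0,0,0],255],[[-38,0,0],[0,0,0],255],[[-38,0,0],[0,0,0],255],[[-20,0,0],[0,0,0],255],[[0,0,0],[0,0,0],255],[[0,0,0],[0,0,0],255]]'
python3 - <<'E'
from h import *
go(.42,.05,.06)
a,d=ctrl.read_camera("top"); cv2.imwrite("pics/t4.png",cv2.resize(a[130:330,240:440],None,fx=3,fy=3))
E
```

```text
time: 8.67
tool_pos: [0.3777, 0.0439, 0.1811]
tool_rot: [0.999, 0.048, 0.001, 0.0]
contact_force: [0.9, 0.5, 0.7]
finger_gap: 0.0007
finger_force: 0.0
t 8.6667 pos [0.3777 0.0439 0.1811] yaw 5.55 z [ 0.002 -0.    -1.   ] F [0.9 0.5 0.7] gap 0.0007 0.0
tool mm [ 42.4  -2.  121.2]
```

View pics/t4.png

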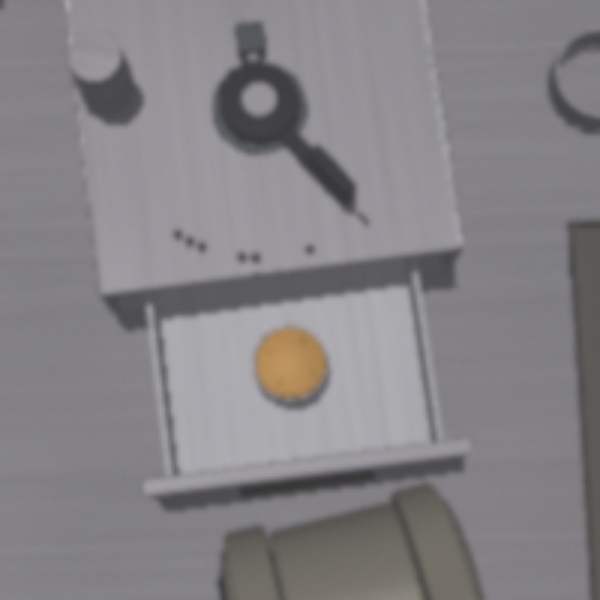

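The pie stands in the drawer at crop (291,363) and the gripper is clear. I'll lower the closed fingers in front of the drawer and push.

```bash
python3 -m handwheel '[[[10,0,15],[0,0,0],255],[[10,-2,30],[0,0,0],255],[[0,0,30],[0,0,0],255],[[0,0,21],[0,0,0],255],[[0,0,10],[0,0,0],255],[[0,0,0],[0,0,0],255],[[8,0,0],[0,0,0],255],[[8,0,0],[0,0,0],255],[[6,0,0],[0,0,0],255],[[5,0,0],[0,0,0],255],[[5,0,0],[0,0,0],255],[[5,0,0],[0,0,0],255],[[5,0,0],[0,0,0],255],[[6,0,0],[0,0,0],255],[[7,0,0],[0,0,0],255],[[8,0,0],[0,0,0],255]]'; python3 -m handwheel '[[[8,0,0],[0,0,0],255],[[8,0,0],[0,0,0],255],[[8,0,0],[0,0,0],255],[[8,0,0],[0,0,0],255],[[8,0,0],[0,0,0],255],[[8,0,0],[0,0,0],255],[[8,0,0],[0,0,0],255],[[8,0,0],[0,0,0],255],[[6,0,0],[0,0,0],255],[[5,0,0],[0,0,0],255],[[4,0,0],[0,0,0],255],[[0,0,0],[0,0,0],255]]'
```

```text
time: 10.05
tool_pos: [0.4604, 0.0541, 0.0742]
tool_rot: [0.999, 0.049, -0.001, 0.0]
contact_force: [-2.0, -0.3, 1.9]
finger_gap: 0.0004
finger_force: 1.1
time: 11.05
tool_pos: [0.5406, 0.0616, 0.0745]
tool_rot: [0.999, 0.048, 0.001, 0.0]
contact_force: [0.6, -0.0, 0.1]
finger_gap: -0.0001
finger_force: 0.0
```

```bash
python3 -m handwheel '[[[5,0,0],[0,0,0],255],[[5,0,0],[0,0,0],255],[[4,0,0],[0,0,0],255],[[3,0,0],[0,0,0],255]]'|egrep 'pos|contact'; for i in 1 2 3 4 5; do python3 -m handwheel '[[[2,0,0],[0,0,0],255],[[2,0,0],[0,0,0],255],[[0,0,0],[0,0,0],255]]' | egrep 'pos|contact'; done
python3 - <<'E'
from h import *
a,d=ctrl.read_camera("side"); cv2.imwrite("pics/s5.png",cv2.resize(a[140:320,180:380],None,fx=3.3,fy=3.3))
E
```

```text
tool_pos: [0.5565, 0.063, 0.0743]
contact_force: [-1.7, -0.9, 0.7]
tool_pos: [0.5606, 0.0636, 0.0743]
contact_force: [0.4, -0.1, -1.1]
tool_pos: [0.5644, 0.0641, 0.0743]
contact_force: [0.0, -0.2, 0.0]
tool_pos: [0.5647, 0.0642, 0.074]
contact_force: [-8.5, -0.9, 6.7]
tool_pos: [0.5647, 0.0642, 0.0735]
contact_force: [-16.4, -1.8, 12.6]
tool_pos: [0.5647, 0.0642, 0.0735]
contact_force: [-25.3, -2.6, 22.0]
```

View pics/s5.png

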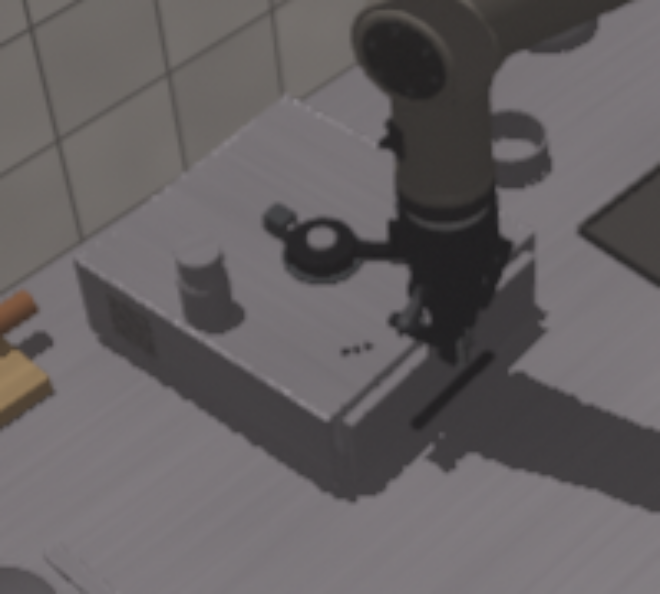

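The drawer front is flush with the warmer (reaction 25 N), so it is shut. I'll back off, rise, and check the joints.

```bash
python3 -m handwheel '[[[-20,0,0],[0,0,0],255],[[-20,0,0],[0,0,0],255],[[-20,0,0],[0,0,0],255],[[0,0,-20],[0,0,0],255],[[0,0,-35],[0,0,0],255],[[0,0,-35],[0,0,0],255],[[0,0,-30],[0,0,0],255],[[0,0,0],[0,0,0],255],[[0,0,0],[0,0,0],255]]'
python3 - <<'E'
from h import *
print(ctrl.get_obs()["joint_positions"].round(3))
a,d=ctrl.read_camera("top"); cv2.imwrite("pics/t6.png",cv2.resize(a[70:270,230:430],None,fx=3,fy=3))
m=ctrl.camera_model("top")
# dark, tall pixels near the dial at paddle-top height
g=cv2.cvtColor(a,cv2.COLOR_BGR2GRAY); A=np.array([.704,.077]);pts=[]
for v in range(150,215):
  for u in range(325,375):
    if g[v,u]<60 and d[v,u]>0:
      p=at(m,u,v,d[v,u])
      if .136<p[2]<.15: pts.append(p)
p=np.array(pts);print(len(p),p.mean(0),p.min(0),p.max(0))
r=p[:,:2]-A;print(np.degrees(np.arctan2(*r.mean(0)[::-1])),np.linalg.norm(r,axis=1).min(),np.linalg.norm(r,axis=1).max())
E
```

```text
time: 13.43
tool_pos: [0.5182, 0.0601, 0.1967]
tool_rot: [0.999, 0.048, 0.003, -0.0]
contact_force: [-0.7, 0.8, 0.2]
finger_gap: 0.0001
finger_force: 0.0
[ 0.019  0.204 -0.248  1.882  0.058  1.055 -1.726]<stdin>:12: RuntimeWarning: Mean of empty slice.
  ret = ret.dtype.type(ret / rcount)
Traceback (most recent call last):
ValueError: zero-size array to reduction operation minimum which has no identity
```

View pics/t6.png

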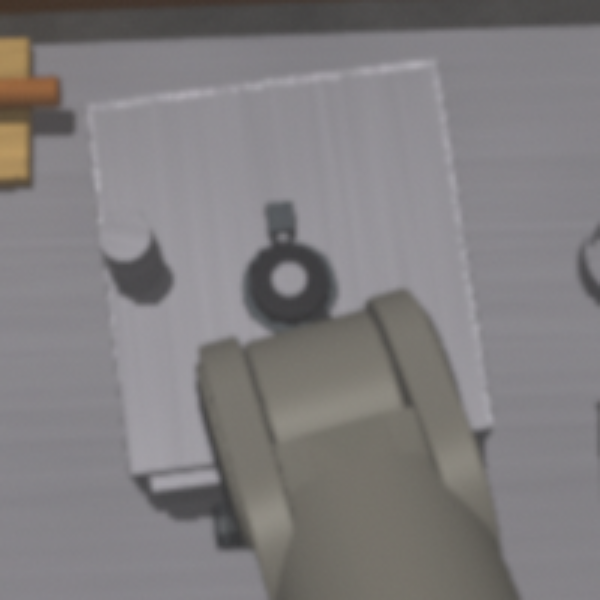

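The dial is still at rest and the arm hides the drawer. j7 allows a +123° yaw, so I can push along tool +x and keep it tangential throughout.

```bash
python3 -m handwheel '[[[0,0,0],[0,0,-0.119],255],[[0,0,0],[0,0,-0.119],255],[[0,0,0],[0,0,-0.119],255],[[0,0,0],[0,0,-0.119],255],[[0,0,0],[0,0,-0.119],255],[[0,0,0],[0,0,-0.119],255],[[0,0,0],[0,0,-0.119],255],[[0,0,0],[0,0,-0.119],255],[[0,0,0],[0,0,-0.119],255],[[0,0,0],[0,0,-0.119],255],[[0,0,0],[0,0,-0.119],255],[[0,0,0],[0,0,-0.119],255],[[0,0,0],[0,0,-0.119],255],[[0,0,0],[0,0,-0.119],255],[[0,0,0],[0,0,-0.119],255],[[0,0,0],[0,0,-0.119],255],[[0,0,0],[0,0,-0.119],255],[[0,0,0],[0,0,-0.119],255],[[0,0,0],[0,0,0],255]]' >/dev/null
python3 - <<'E'
from h import *
go(.6623,.0087,.197)
print(ctrl.get_obs()["joint_positions"].round(3))
E
```

```text
t 15.0667 pos [0.5151 0.0594 0.1924] yaw 128.4 z [-0.003  0.    -1.   ] F [ 0.2 -0.  -0.3] gap 0.0002 0.0
tool mm [-131.1   83.8   -5.1]
[ 0.255  0.231 -0.522  1.881  0.129  1.066  0.352]
```

```bash
python3 -m handwheel '[[[-10,7,0],[0,0,0],255],[[-22,14,0],[0,0,0],255],[[-24,15,0],[0,0,0],255],[[-25,16,0],[0,0,0],255],[[-24,15,0],[0,0,0],255],[[-18,11,0],[0,0,0],255],[[-8,6,0],[0,0,0],255],[[0,0,0],[0,0,0],255],[[0,0,15],[0,0,0],255],[[0,0,20],[0,0,0],255],[[0,0,15],[0,0,0],255],[[0,0,0],[0,0,0],255],[[0,0,0],[0,0,0],255]]' >/dev/null
python3 - <<'E'
from h import *
go(.6623,.0087,.117)
a,d=ctrl.read_camera("side"); cv2.imwrite("pics/s7.png",cv2.resize(a[140:320,200:400],None,fx=3.3,fy=3.3))
E
```

```text
t 16.15 pos [0.6622 0.0088 0.1432] yaw 128.24 z [-0.003 -0.    -1.   ] F [ 0.5 -0.1  0.2] gap 0.0001 0.0
tool mm [-0.2  0.1 26.2]
```

View pics/s7.png

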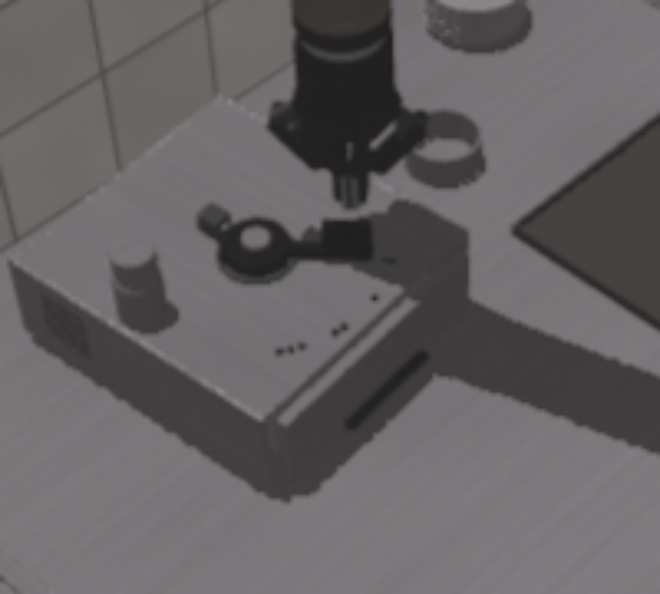

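The fingers are behind the paddle (crop 350,190) and the drawer looks shut. I'll descend and approach contact.

```bash
python3 -m handwheel '[[[0,0,13],[0,0,0],255],[[0,0,13],[0,0,0],255],[[0,0,0],[0,0,0],255],[[3,0,0],[0,0,0],255],[[3,0,0],[0,0,0],255],[[3,0,0],[0,0,0],255],[[0,0,0],[0,0,0],255]]'|egrep 'pos|contact'; for i in 1 2 3; do python3 -m handwheel '[[[1,0,0],[0,0,0],255],[[1,0,0],[0,0,0],255],[[0,0,0],[0,0,0],255]]'|egrep 'pos|contact'; done
```

```text
tool_pos: [0.658, 0.0153, 0.1186]
contact_force: [1.5, -2.2, -2.9]
tool_pos: [0.6569, 0.0164, 0.1186]
contact_force: [2.3, -4.1, -2.0]
tool_pos: [0.6558, 0.0176, 0.1185]
contact_force: [3.0, -4.4, -2.0]
tool_pos: [0.6553, 0.0183, 0.1186]
contact_force: [5.1, -5.3, -1.9]
```

```bash
for i in 1 2; do python3 -m handwheel '[[[4.5,-1,0],[0,0,0.06],255],[[4.5,-1,0],[0,0,0.06],255],[[4.5,-1,0],[0,0,0.06],255],[[4.5,-1,0],[0,0,0.06],255],[[4.5,-1,0],[0,0,0.06],255],[[0,0,0],[0,0,0],255]]'>/dev/null
python3 - <<'E'
from h import *
go(.704,.077,.117)
E
done
```

```text
t 18.0333 pos [0.639  0.0376 0.119 ] yaw 111.04 z [ 0.003 -0.    -1.   ] F [ 4.6 -3.7 -1.6] gap -0.0 2.2443485938129015
tool mm [13.4 74.8  2.2]
t 18.5333 pos [0.6292 0.0568 0.1193] yaw 93.82 z [ 0.003 -0.001 -1.   ] F [ 3.5 -3.3  1. ] gap 0.0 1.8434101929051394
tool mm [15.2 76.   2.5]
```

```bash
for i in 1 2; do python3 -m handwheel '[[[4.5,-1,0],[0,0,0.06],255],[[4.5,-1,0],[0,0,0.06],255],[[4.5,-1,0],[0,0,0.06],255],[[4.5,-1,0],[0,0,0.06],255],[[4.5,-1,0],[0,0,0.06],255],[[0,0,0],[0,0,0],255]]'>/dev/null
python3 - <<'E'
from h import *
go(.704,.077,.117)
E
done
```

```text
t 19.0333 pos [0.6249 0.0779 0.119 ] yaw 76.59 z [ 0.002 -0.003 -1.   ] F [ 2.3 -5.6  0.7] gap 0.0001 2.485285112634301
tool mm [17.4 77.1  2.2]
t 19.5333 pos [0.6271 0.1005 0.1186] yaw 59.41 z [-0.    -0.004 -1.   ] F [ 2.  -7.7  0.7] gap -0.0002 2.9268387242336757
tool mm [18.9 78.2  1.7]
```

```bash
for i in 1 2 3; do python3 -m handwheel '[[[2,0,0],[0,0,0.01],255],[[1,0,0],[0,0,0],255],[[0,0,0],[0,0,0],255]]'>/dev/null
python3 - <<'E'
from h import *
go(.704,.077,.117)
E
done
```

```text
t 19.7833 pos [0.628  0.1025 0.1186] yaw 58.92 z [-0.002 -0.004 -1.   ] F [-0.  -7.6  2.6] gap -0.0 3.0379003193593235
tool mm [17.4 78.3  1.5]
t 20.0333 pos [0.629  0.1047 0.1185] yaw 58.33 z [-0.003 -0.005 -1.   ] F [-1.5 -7.9  2.8] gap -0.0001 3.4419310837984085
tool mm [15.8 78.4  1.4]
t 20.2833 pos [0.6289 0.105  0.1184] yaw 57.7 z [-0.007 -0.008 -1.   ] F [ -5.5 -10.1   6.4] gap 0.0003 5.974881313741207
tool mm [16.5 78.4  1.1]
```

Motion has stopped and the force is rising, so the dial is at the end stop. One last look before handing in.

```bash
python3 -m handwheel '[[[0,0,0],[0,0,0],255],[[0,0,0],[0,0,0],255],[[0,0,0],[0,0,0],255],[[0,0,0],[0,0,0],255],[[0,0,0],[0,0,0],255],[[0,0,0],[0,0,0],255]]'|egrep 'pos|contact'
python3 - <<'E'
from h import *
a,d=ctrl.read_camera("side"); cv2.imwrite("pics/s8.png",cv2.resize(a[140:320,200:400],None,fx=3.3,fy=3.3))
E
```

```text
tool_pos: [0.6289, 0.105, 0.1184]
contact_force: [-5.2, -10.4, 6.7]
```

View pics/s8.png

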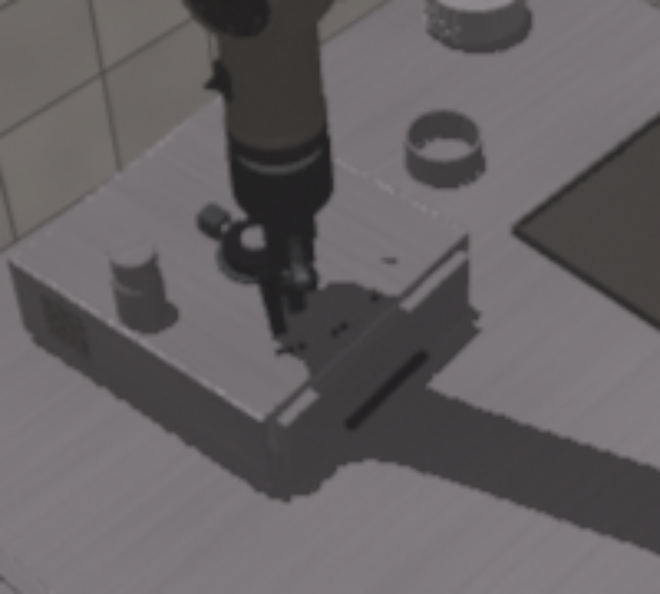

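The paddle points at the three dots (crop 280,345), the fingers are pressing it, and the drawer is shut.

```bash
python3 -c "
from workcell import ctrl
print(ctrl.job_done())"
```

```text
the job is handed in; nothing more can be done
None
```

I put the small pie in the drawer, pushed the drawer shut and handed in with the fingers holding the dial at its end stop by the three dots, at about 20 s; no verdict came back, and I couldn't see the pie once the drawer was closed.

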